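# Tooth model from behind the paste jars

### The job

On the dental bench the small tooth model is hemmed in by three paste jars: first move all three jars over to stand on the black side mat, then fetch the model and set it upright in the middle of the round steel work plate, and only after that put each jar back upright on the middle of the coaster of its own colour. Tip nothing over, and leave the yellow tool pot where it is.

Things in the scene. Friction and masses are not known exactly. Their poses are not given: they have to be found in the camera images.
- red_jar: closed polishing-paste jar: upright plain cylinder 44 mm in diameter, 92 mm tall, white body with a red label band and red lid; about 0.15 kg, loose. Origin at the centre of its underside, z up along its axis. It starts standing on the red coaster
- blue_jar: closed polishing-paste jar: upright plain cylinder 44 mm in diameter, 92 mm tall, white body with a blue label band and blue lid; about 0.15 kg, loose. Origin at the centre of its underside, z up along its axis. It starts standing on the blue coaster
- green_jar: closed polishing-paste jar: upright plain cylinder 44 mm in diameter, 92 mm tall, white body with a green label band and green lid; about 0.15 kg, loose. Origin at the centre of its underside, z up along its axis. It starts standing on the green coaster
- red_coaster: flat red disc, 60 mm across, 3 mm thick, home of the red jar, fixed on a white 6 mm board (142 x 168 mm), so its top is 9 mm above the table. Origin at the centre of its underside; a jar at home has its origin 3 mm above it. Two coasters lie beside the model's start (centres 49 mm from its centre), one at its end (62 mm away); which colour is where varies
- blue_coaster: flat blue disc, 60 mm across, 3 mm thick, home of the blue jar, fixed on a white 6 mm board (142 x 168 mm), so its top is 9 mm above the table. Origin at the centre of its underside; a jar at home has its origin 3 mm above it. Two coasters lie beside the model's start (centres 49 mm from its centre), one at its end (62 mm away); which colour is where varies
- green_coaster: flat green disc, 60 mm across, 3 mm thick, home of the green jar, fixed on a white 6 mm board (142 x 168 mm), so its top is 9 mm above the table. Origin at the centre of its underside; a jar at home has its origin 3 mm above it. Two coasters lie beside the model's start (centres 49 mm from its centre), one at its end (62 mm away); which colour is where varies
- tooth_model: tan plaster block 56 mm long (x), 30 wide (y), 26 high, topped by a narrower row of ivory teeth, one gold (39 mm high in all); 0.09 kg, loose. Origin: centre of its underside. Starts flat on the white board (underside 6 mm above the table) between the jars, 10 mm from its long sides: too tight for a gripper till they are gone. Grip the block by its long sides
- side_mat: black flat mat on the table, 120 mm (its x) by 270 mm (its y), 3 mm thick, fixed: the side area with room for the three jars in a row along y. Origin at the centre of its underside, on the table
- work_plate: round flat steel plate, 110 mm in diameter, 12 mm thick, fixed, with a darker thin ring line near its edge (86 mm across). Origin at the centre of its underside, on the table; its flat top is 12 mm above
- tool_pot: yellow open pot of hand tools, about 74 mm across the rim, 90 mm tall, tools reaching about 145 mm; a loose bystander near the table's far side. Origin at the centre of its underside
There are look-alikes about, which are no part of the job. Leave any orange or pink look-alike of the green_jar alone.

How it is judged:
By the outcome, as a careful person would: the job done as asked, in the order asked, and still so for the second after the job is handed in, with the robot touching nothing.
It also fails if it takes over 152 s, if anything falls off the work surface, if the arm or the gripper's body presses on something with over 40 N, if the wrist force passes 120 N, or if a joint passes its speed limit or range.

### The arm

A 7-joint arm with a two-finger parallel gripper is mounted at the origin on the work surface. World frame = base frame: x ahead of the robot, y to its left, z up, the work surface at z = 0. Lengths are in m, angles in rad, forces in N, time in s.
With the tool pointing down it reaches from about 0.4 to 0.875 m from the base axis. Payload 19.3 kg.
Tool frame: the origin (TCP) lies on the mounting face of the last link; the fingertips stand 173 mm ahead of it and the grasp point (between the pads) lies 155 mm ahead of it; z points along the fingers, y is the line along which they close (so a half turn about z gives the same grasp; the last joint's range is limited). The gripper opens to 85 mm and grips with 20 to 120 N. Pads are 22 mm wide; open, the fingers measure 114 mm over their backs; the gripper's body (76 mm by 85 mm) begins 54 mm behind the grasp point. The pads swing forward as they close: fully open they stand 13 mm farther back than shut.
Start: joints at [1.066, 0.521, -0.036, 1.599, 0.021, 1.021, -0.113], TCP at [0.263, -0.567, 0.405] pointing down, gripper open.
Joint ranges: [-2.91, 2.91], [-0.3, 2.13], [-1.5, 1.42], [0.17, 2.43], [-1.26, 4.41], [0.16, 1.93], [-2.52, 2.52]. Speed limits (rad/s): [1.89, 1.89, 2.39, 2.39, 3.01, 3.01, 3.01].

### API

Orientations are given as [roll, pitch, yaw] about the fixed x, y, z axes, in that order (R = Rz(yaw) Ry(pitch) Rx(roll)).
In Python, from workcell import bot, vision gives the robot as it stands.
- The arm moves only by the shell command python3 -m creep 'ROWS' [FORCE]. ROWS is JSON, a list that holds one entry, the list of rows, each a list of 7 numbers: the opening, from -1 (shut) to 1 (fully open), then the shift along the tool's x, y, z in cm, then the turn, a rotation vector about the tool's x, y, z in rad. In form: [[[grip, tx, ty, tz, rx, ry, rz], ...]]. A call has 1 to 12 rows; each row shifts and turns the commanded pose from where the row before left it, along the tool's axes as they then stand; what a row does not reach is not made up. A row lasts 1/8 s, in which the tool goes at most 62.5 mm and 10.7 degrees, less where a joint would pass 70% of its speed; a pose out of reach is approached as far as the arm can. A call with a gripper value outside its range is refused whole. The fingers move at their own pace and stop on an object; FORCE is the grip in N (left out, the last holds). Time passes only in rows, so rows that do not move let the fingers close. It gives the time, the measured TCP pose, the force, the opening and the grip force at its end, in the units of the state.
- bot.observe(): the state, without advancing time (a new reading comes with each control period).
- vision.grab_frame(name): name is "side" or "top"; returns a dict with "image" (480x640x3 uint8, blue, green, red), "depth" (480x640 float32, m along the optical axis (not along the pixel's ray), 0 where there is no reading), "fovy" (degrees; the focal length in pixels is half the picture's height over the tangent of half this angle, whatever the lens; pixels are square), "cx", "cy" (the principal point, pixels), "cam_to_world" (4x4, takes a point from camera to world coordinates). Camera axes: x right, y down, z forward; pixel columns grow to the right and rows downward; lengths in m; the calibration is good to about 2 mm. A picture is of the moment at which its call begins.
- bot.job_done(): hands the job in; it is judged then, once.
The state is a dict: "clock": time; "qpos": joint angles; "qd": joint speeds; "joint_efforts": joint torques, N m; "position": TCP position; "tool_rot": TCP orientation; "force": force on the tool from outside, world axes, zero at the start; "moment": the same for the moment, N m; "grip_width": finger opening in m; "finger_force": force on a finger pad.
Only numpy, scipy, OpenCV 4.12 (cv2) and the standard library are available. Lean on these libraries where they do the work, as an engineer would, in place of code of your own. Each camera call takes 0.05 s, during which the arm holds its last target. There are 200 camera calls.

## Working session

There is one attempt and no reset: what is moved stays moved. The work goes in short steps, Python scripts to look and compute and a shell command to move; the robot and the scene stay as the last step left them, time stands still between calls to the robot, and variables do not carry over. Pictures are saved under pics/ and viewed, at most 14 in all, crops included, and the job is handed in when it is done.

```bash
mkdir -p pics; ls
python3 - <<'E'
from workcell import bot, vision
import cv2, numpy as np
s=bot.observe(); print(s)
for n in ("side","top"):
    f=vision.grab_frame(n); cv2.imwrite(f"pics/{n}0.png",f["image"]); np.savez(f"{n}0.npz",**f)
    print(n,f["fovy"],f["cx"],f["cy"],np.round(f["cam_to_world"],3).tolist())
E
```

```text
pics
{'clock': 0.0, 'qpos': array([ 1.06580974,  0.5220135 , -0.03631921,  1.60001394,  0.02118104,
        1.02112104, -0.11280534]), 'qd': array([-0.00080362,  0.00042047, -0.00068197, -0.0002892 ,  0.00045922,
        0.00080383, -0.00122811]), 'joint_efforts': array([-1.65227789e-04, -9.27116847e+01,  1.97999910e+00, -3.69929731e+01,
        1.79258821e-02,  8.17714288e-03, -4.68872429e-05]), 'position': array([ 0.26317503, -0.56672595,  0.40412391]), 'tool_rot': array([-3.14042341e+00,  7.29679348e-05,  4.34754408e-01]), 'force': array([-0.22095464,  0.21631403, -0.22310265]), 'moment': array([-0.05530748,  0.0049252 ,  0.02645727]), 'finger_force': 0.0, 'grip_width': 0.08522913998176475}
side 46.7631223201769 319.13870954573395 240.6434215980251 [[-0.986, -0.105, 0.127, 0.397], [-0.164, 0.663, -0.73, 1.029], [-0.007, -0.741, -0.672, 0.959], [0.0, 0.0, 0.0, 1.0]]
top 49.937341840757945 318.49455515720405 233.74225242098547 [[0.02, -0.992, 0.124, 0.412], [-1.0, -0.021, -0.002, 0.031], [0.005, -0.123, -0.992, 1.122], [0.0, 0.0, 0.0, 1.0]]
```

View pics/top0.png

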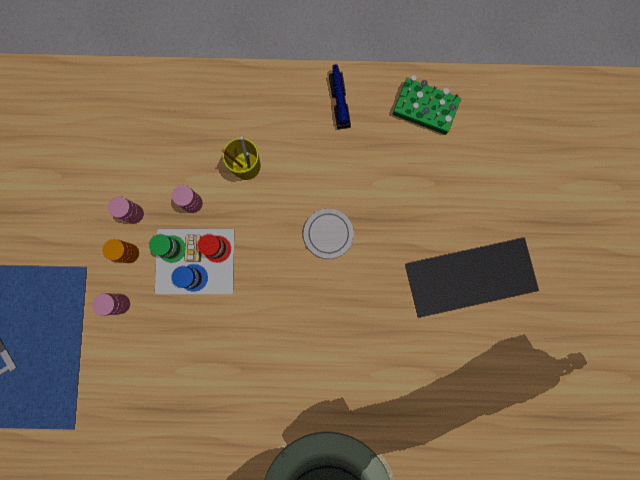

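View pics/side0.png

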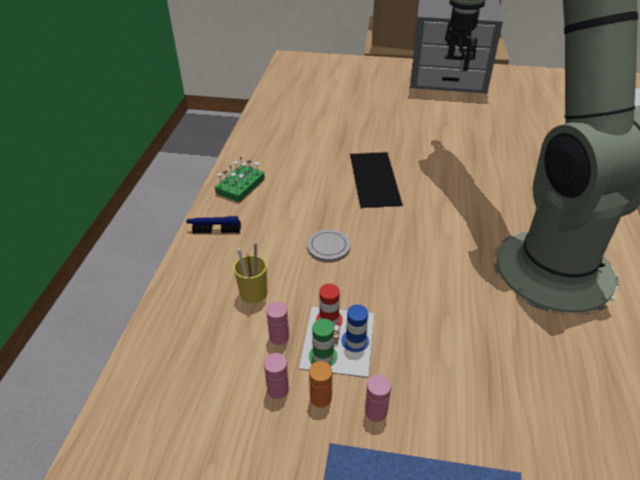

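Top view: red lid (213,246), green lid (162,246), blue lid (183,278), tooth model (192,247), plate (328,234), mat (472,278) and pot (241,158). Candidates that could be mistaken for the green jar: orange (117,250), pinks (123,210), (184,198) and (107,303). There is also a green bur block at (427,104). Red could only be confused with orange or pink, and blue with the blue cloth (40,350) or the pen-like item (340,97). By the description, the jars are the three standing on the white board, with coloured lids on white bodies.

```bash
cat > h.py <<'E'
import numpy as np, cv2
from workcell import bot, vision
def ray(f,u,v):
    F=240/np.tan(np.radians(f["fovy"])/2); T=f["cam_to_world"]
    d=T[:3,:3]@np.array([(u-f["cx"])/F,(v-f["cy"])/F,1.0]); return T[:3,3],d
def onplane(f,u,v,z):
    o,d=ray(f,u,v); return o+d*(z-o[2])/d[2]
def tri(f,p,g,q):
    o1,d1=ray(f,*p);o2,d2=ray(g,*q)
    s=np.linalg.lstsq(np.c_[d1,-d2],o2-o1,rcond=None)[0]
    a=o1+s[0]*d1;b=o2+s[1]*d2; return (a+b)/2,np.linalg.norm(a-b)
def cloud(f):
    v,u=np.mgrid[:480,:640];F=240/np.tan(np.radians(f["fovy"])/2);D=f["depth"]
    P=np.stack([(u-f["cx"])/F*D,(v-f["cy"])/F*D,D],-1);T=f["cam_to_world"]
    return P@T[:3,:3].T+T[:3,3]
HUE={"red":((0,8),(172,180)),"green":((50,85),),"blue":((105,125),)}
def mask(img,c,roi,smin=150,vmin=60):
    h,s,v=cv2.split(cv2.cvtColor(img,cv2.COLOR_BGR2HSV)); m=np.zeros(h.shape,bool)
    for a,b in HUE[c]: m|=(h>=a)&(h<=b)
    m&=(s>=smin)&(v>=vmin); r=np.zeros_like(m);x0,y0,x1,y1=roi;r[y0:y1,x0:x1]=1
    return m&r
def lid(f,c,roi,zt=0.101):
    """lid top: coloured pixels whose depth is near zt; returns pixel centre, z by depth, px size"""
    P=cloud(f); m=mask(f["image"],c,roi)&(abs(P[...,2]-zt)<.006)
    n,l,st,ce=cv2.connectedComponentsWithStats(m.astype(np.uint8)); i=1+np.argmax(st[1:,4])
    (e,ax,_)=cv2.fitEllipse(cv2.convexHull(np.argwhere(l==i)[:,::-1].astype(np.int32)))
    return e,np.median(P[l==i][:,2]),ax
E
python3 - <<'E'
from h import *
t=dict(np.load("top0.npz"));s=dict(np.load("side0.npz"))
np.set_printoptions(precision=4,suppress=True)
for c in HUE:
    a=lid(t,c,(145,220,245,300)); b=lid(s,c,(295,275,380,375))
    print(c,a,b,"plane",onplane(t,*a[0],.101),onplane(s,*b[0],.101),"tri",*tri(t,a[0],s,b[0]))
g=cv2.cvtColor(t["image"],cv2.COLOR_BGR2HSV); P=cloud(t)
# plate: contour centre (grey, above wood)
def blob(f,m,z):
    n,l,st,ce=cv2.connectedComponentsWithStats(m.astype(np.uint8)); i=1+np.argmax(st[1:,4])
    pts=np.argwhere(l==i)[:,::-1]; cs=max(cv2.findContours((l==i).astype(np.uint8),0,cv2.CHAIN_APPROX_NONE)[0],key=len)[:,0]
    w=np.array([onplane(f,*p,z)[:2] for p in cs],np.float32)
    return cv2.minAreaRect(w),cv2.minEnclosingCircle(w),np.median(cloud(f)[l==i][:,2]),ce[i]
def box(sh,x0,y0,x1,y1):
    r=np.zeros(sh,bool);r[y0:y1,x0:x1]=1;return r
for n,f,rp,rm,rb in(("top",t,(295,200,362,268),(395,230,545,325),(150,222,240,300)),("side",s,(300,225,357,265),(345,148,405,210),(298,300,378,376))):
    h,S,V=cv2.split(cv2.cvtColor(f["image"],cv2.COLOR_BGR2HSV))
    print(n,"plate",blob(f,(S<45)&(V>60)&box(S.shape,*rp),.012))
    print(n,"mat",blob(f,(V<55)&box(S.shape,*rm),.003))
    print(n,"board",blob(f,(S<40)&(V>120)&box(S.shape,*rb),.006))
# heights by depth
print("table z",np.median(P[330:340,150:250,2]))
cv2.imwrite("pics/crop.png",cv2.resize(t["image"][185:325,85:265],None,fx=4,fy=4,interpolation=2))
E
```

```text
red ((208.54039001464844, 244.40252685546875), np.float64(0.1015200201063714), (21.026275634765625, 22.236555099487305)) ((329.2885437011719, 292.1081848144531), np.float64(0.10170091600313313), (17.119245529174805, 19.88295555114746)) plane [0.5136 0.2466 0.101 ] [0.5116 0.251  0.101 ] tri [0.5131 0.2474 0.0971] 0.0018381007061737415Traceback (most recent call last):
  File "<stdin>", line 5, in <module>
  File "h.py", line 26, in lid
    (e,ax,_)=cv2.fitEllipse(cv2.convexHull(np.argwhere(l==i)[:,::-1].astype(np.int32)))
             ~~~~~~~~~~~~~~^^^^^^^^^^^^^^^^^^^^^^^^^^^^^^^^^^^^^^^^^^^^^^^^^^^^^^^^^^^^
cv2.error: OpenCV(4.12.0) /io/opencv/modules/imgproc/src/shapedescr.cpp:361: error: (-201:Incorrect size of input array) There should be at least 5 points to fit the ellipse in function 'fitEllipseNoDirect'
```

```bash
cat >> h.py <<'E'
def blob(f,m,z):
    n,l,st,ce=cv2.connectedComponentsWithStats(m.astype(np.uint8)); i=1+np.argmax(st[1:,4])
    cs=max(cv2.findContours((l==i).astype(np.uint8),0,cv2.CHAIN_APPROX_NONE)[0],key=len)[:,0]
    w=np.array([onplane(f,*p,z)[:2] for p in cs],np.float32)
    return cv2.minAreaRect(w),cv2.minEnclosingCircle(w),np.median(cloud(f)[l==i][:,2]),ce[i]
def box(sh,x0,y0,x1,y1):
    r=np.zeros(sh,bool);r[y0:y1,x0:x1]=1;return r
E
sed -i 's/smin=150,vmin=60/smin=110,vmin=40/; s/(abs(P\[...,2\]-zt)<.006)/(abs(P[...,2]-zt)<.0035)/; s/(50,85)/(45,90)/; s/(105,125)/(100,130)/' h.py
python3 - <<'E'
from h import *
t=dict(np.load("top0.npz"));s=dict(np.load("side0.npz"))
np.set_printoptions(precision=4,suppress=True)
for f,ps in((t,[(160,243),(182,276),(210,245)]),(s,[(323,327),(357,313),(329,291)])):
    P=cloud(f);H=cv2.cvtColor(f["image"],cv2.COLOR_BGR2HSV)
    for u,v in ps: print(H[v,u],P[v,u])
for c in HUE:
  try:
    a=lid(t,c,(145,220,245,300)); b=lid(s,c,(295,275,380,375))
    print(c,a,b,"plane",onplane(t,*a[0],.101),onplane(s,*b[0],.101),"tri",*tri(t,a[0],s,b[0]))
  except Exception as e: print(c,"fail")
for n,f,rp,rm,rb in(("top",t,(295,200,362,268),(395,230,545,325),(150,222,240,300)),("side",s,(300,225,357,265),(345,148,405,210),(298,300,378,376))):
    h,S,V=cv2.split(cv2.cvtColor(f["image"],cv2.COLOR_BGR2HSV))
    print(n,"plate",blob(f,(S<45)&(V>60)&box(S.shape,*rp),.012))
    print(n,"mat",blob(f,(V<55)&box(S.shape,*rm),.003))
    print(n,"board",blob(f,(S<40)&(V>120)&box(S.shape,*rb),.006))
print("table z",np.median(cloud(t)[330:340,150:250,2]))
cv2.imwrite("pics/crop.png",cv2.resize(t["image"][185:325,85:265],None,fx=4,fy=4,interpolation=2))
E
```

```text
[ 69 196 121] [0.5145 0.3433 0.1003]
[108 213 145] [0.4499 0.2959 0.1011]
[  1 207 159] [0.5125 0.2436 0.101 ]
[ 67 127 148] [0.5097 0.3452 0.1019]
[109 173 164] [0.4478 0.3018 0.1051]
[  1 181 183] [0.5127 0.2481 0.1011]
red ((208.4437255859375, 244.39987182617188), np.float64(0.10147634663104887), (21.020544052124023, 22.0717830657959)) ((329.3183898925781, 291.5190734863281), np.float64(0.10170091600313313), (17.078264236450195, 20.115440368652344)) plane [0.5136 0.2468 0.101 ] [0.5118 0.2493 0.101 ] tri [0.513  0.2472 0.0987] 0.0017073749521817896
green ((159.55743408203125, 244.46437072753906), np.float64(0.10157387117929062), (20.682695388793945, 22.117366790771484)) ((322.93072509765625, 327.9542541503906), np.float64(0.10180822925960231), (17.95113182067871, 20.592262268066406)) plane [0.5115 0.3438 0.101 ] [0.5096 0.3468 0.101 ] tri [0.5109 0.3446 0.0983] 0.0017734953423186926
blue ((182.4268035888672, 276.36126708984375), np.float64(0.10151478640874712), (20.941499710083008, 22.5167236328125)) ((357.1184997558594, 313.0515441894531), np.float64(0.10174347614972257), (16.888
[... 963 characters left out ...]
 0.1177479550242424), 19.854095458984375), ((0.5497967004776001, 0.010339321568608284), 0.05997848138213158), np.float64(0.013146214154654223), array([328.2732, 244.9621]))
side mat (((0.4629306197166443, -0.30417323112487793), (0.11320894956588745, 0.2628706097602844), 13.371737480163574), ((0.4621536135673523, -0.30432868003845215), 0.14212150871753693), np.float64(0.00423173071936761), array([374.7777, 180.065 ]))
side board (((0.45329606533050537, 0.29447466135025024), (0.07809362560510635, 0.17201219499111176), 1.852523922920227), ((0.4541189670562744, 0.29387715458869934), 0.09151957184076309), np.float64(0.007221280048802736), array([352.7672, 351.5185]))
table z 0.0008085795063930146
```

View pics/crop.png

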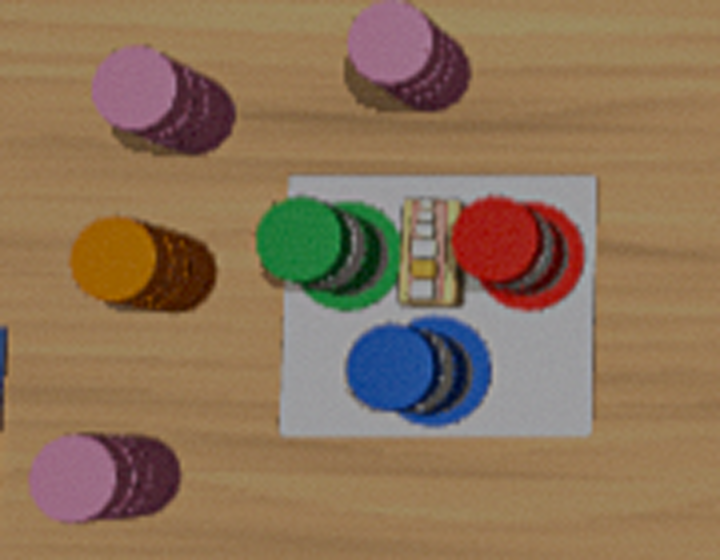

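The crop confirms the choice. Red (500,240), green (300,240) and blue (390,367) have coloured lids and white bodies and stand on the white board, with the tooth model (with its gold tooth) between red and green. Pink (390,42), (137,88), (72,478) and orange (115,258) are off the board.

Average positions: red (0.5127, 0.248), green (0.5106, 0.345), blue (0.4485, 0.2965), plate (0.551, 0.009). The lid height is about 0.101. Spacings are 97 and 63 mm, matching the text (98 and 62).

The mat is at (0.464, -0.3045) with yaw 13.4°, so the slots are A (0.444,-0.222), B (0.464,-0.3045) and C (0.484,-0.387).

I'll use yaw 90° for the jars, so tool x = +y, tool y = +x and tool z = down.

```bash
python3 -m creep '[[[1,0,0,0,0,0,-0.162],[1,0,0,0,0,0,-0.162],[1,0,0,0,0,0,-0.162],[1,0,0,0,0,0,-0.162],[1,0,0,0,0,0,-0.162],[1,0,0,0,0,0,-0.162],[1,0,0,0,0,0,-0.162],[1,4,4,0,0,0,0],[1,4,4,0,0,0,0],[1,4,4,0,0,0,0],[1,4,4,0,0,0,0],[1,4,4,0,0,0,0]]]' 60
```

```text
clock: 1.6
position: [0.4647, -0.3659, 0.4045]
tool_rot: [-3.141, -0.0, 1.569]
force: [0.1, -0.6, 0.2]
grip_width: 0.0851
finger_force: 0.0
```

```bash
python3 -m creep '[[[1,5.1,0.4,0.5,0,0,0],[1,5.1,0.4,0.5,0,0,0],[1,5.1,0.4,0.5,0,0,0],[1,5.1,0.4,0.5,0,0,0],[1,5.1,0.4,0.5,0,0,0],[1,5.1,0.4,0.5,0,0,0],[1,5.1,0.4,0.5,0,0,0],[1,5.1,0.4,0.5,0,0,0],[1,5.1,0.4,0.5,0,0,0],[1,5.1,0.4,0.5,0,0,0],[1,5.1,0.4,0.5,0,0,0],[1,5.1,0.4,0.5,0,0,0]]]'
```

```text
clock: 3.1
position: [0.5128, 0.2462, 0.3443]
tool_rot: [-3.141, 0.0, 1.569]
force: [1.3, -0.3, -0.1]
grip_width: 0.0855
finger_force: 0.0
```

```bash
python3 -m creep '[[[1,0.1,0,3,0,0,0],[1,0.1,0,3,0,0,0],[1,0,0,2.5,0,0,0],[1,0,0,2,0,0,0],[1,0,0,1.1,0,0,0],[1,0,0,0,0,0,0],[-1,0,0,0,0,0,0],[-1,0,0,0,0,0,0],[-1,0,0,0,0,0,0],[-1,0,0,0,0,0,0],[-1,0,0,0,0,0,0],[-1,0,0,0,0,0,0]]]' 50
```

```text
clock: 4.6
position: [0.5131, 0.2467, 0.2295]
tool_rot: [3.141, -0.0, 1.569]
force: [-0.3, -0.3, 7.1]
grip_width: 0.0432
finger_force: 49.6
```

```bash
python3 -m creep '[[[-1,0,0,-0.5,0,0,0],[-1,0,0,-1.5,0,0,0],[-1,0,0,-3,0,0,0],[-1,0,0,-3,0,0,0],[-1,0,0,-2,0,0,0],[-1,-1,0,-1,0,0,0],[-1,-3,-0.2,0,0,0,0],[-1,-4.5,-0.2,0,0,0,0],[-1,-5,-0.2,0,0,0,0],[-1,-5,-0.2,0,0,0,0],[-1,-5,-0.2,0,0,0,0],[-1,-5,-0.2,0,0,0,0]]]' && python3 -m creep '[[[-1,-5,-0.2,0,0,0,0],[-1,-5,-0.2,0,0,0,0],[-1,-5,-0.2,0,0,0,0],[-1,-5,-0.2,0,0,0,0],[-1,-5,-0.2,0,0,0,0],[-1,-4,-0.2,0,0,0,0],[-1,-3,-0.2,0,0,0,0],[-1,-1.5,-0.1,0,0,0,0],[-1,-0.5,0,0,0,0,0],[-1,0,0,0,0,0,0]]]'
```

```text
clock: 6.1
position: [0.4996, -0.0406, 0.3388]
tool_rot: [-3.141, 0.0, 1.568]
force: [0.1, -0.1, -2.4]
grip_width: 0.0429
finger_force: 51.1
clock: 7.35
position: [0.4848, -0.3775, 0.3387]
tool_rot: [-3.142, -0.0, 1.57]
force: [0.4, 0.1, -2.7]
grip_width: 0.0431
finger_force: 51.1
```

```bash
python3 -m creep '[[[-1,-0.5,0,1.5,0,0,0],[-1,-0.4,0,3,0,0,0],[-1,0,0,3,0,0,0],[-1,0,0,2,0,0,0],[-1,0,0,1,0,0,0],[-1,0,0,0.5,0,0,0],[-1,0,0,0.3,0,0,0],[-1,0,0,0.15,0,0,0],[-1,0,0,0,0,0,0]]]'
```

```text
clock: 8.48
position: [0.4847, -0.3874, 0.2245]
tool_rot: [3.141, 0.0, 1.569]
force: [0.0, -0.2, -1.6]
grip_width: 0.0429
finger_force: 51.1
```

```bash
python3 -m creep '[[[-1,0,0,0.1,0,0,0],[-1,0,0,0,0,0,0]]]'
```

```text
clock: 8.72
position: [0.4847, -0.3874, 0.2235]
tool_rot: [3.141, 0.0, 1.569]
force: [-1.4, 0.1, 2.8]
grip_width: 0.0429
finger_force: 51.5
```

```bash
python3 -m creep '[[[-0.2,0,0,0,0,0,0],[0.2,0,0,0,0,0,0],[1,0,0,0,0,0,0],[1,0,0,0,0,0,0],[1,0,0,-1,0,0,0],[1,0,0,-3,0,0,0],[1,0,0,-4,0,0,0],[1,0,0,-4,0,0,0],[1,3,-0.2,0,0,0,0],[1,5,-0.2,0,0,0,0],[1,5,-0.2,0,0,0,0],[1,5,-0.3,0,0,0,0]]]' && python3 -m creep '[[[1,5,-0.3,0,0,0,0],[1,5,-0.3,0,0,0,0],[1,5,-0.3,0,0,0,0],[1,5,-0.3,0,0,0,0],[1,5,-0.3,0,0,0,0],[1,5,-0.3,0,0,0,0],[1,5,-0.3,0,0,0,0],[1,5,-0.3,0,0,0,0],[1,5,-0.3,0,0,0,0],[1,4,0,0,0,0,0],[1,1,0,0,0,0,0],[1,0,0,0,0,0,0]]]'
python3 - <<'E'
from h import *
for n in("top","side"):
    f=vision.grab_frame(n); cv2.imwrite(f"pics/{n}1.png",f["image"]); np.savez(f"{n}1.npz",**f)
    try:
        e,z,a=lid(f,"red",(395,200,600,330) if n=="top" else (320,80,430,215),.095); print(n,e,z,a,onplane(f,*e,.095))
    except Exception as x: print(n,x)
E
```

```text
clock: 10.22
position: [0.4757, -0.2057, 0.344]
tool_rot: [3.141, 0.0, 1.569]
force: [1.7, -0.2, -0.2]
grip_width: 0.0855
finger_force: 0.0
clock: 11.72
position: [0.4499, 0.2927, 0.3434]
tool_rot: [3.141, 0.0, 1.569]
force: [-0.1, -0.1, 0.2]
grip_width: 0.0854
finger_force: 0.0
top (525.42578125, 265.21783447265625) 0.0958643278542275 (21.131641387939453, 22.20932960510254) [ 0.48560852 -0.38581312  0.095     ]
side attempt to get argmax of an empty sequence
```

```bash
python3 -m creep '[[[1,0.4,-0.1,3,0,0,0],[1,0,0,3,0,0,0],[1,0,0,2.5,0,0,0],[1,0,0,2,0,0,0],[1,0,0,1,0,0,0],[1,0,0,0,0,0,0],[-1,0,0,0,0,0,0],[-1,0,0,0,0,0,0],[-1,0,0,0,0,0,0],[-1,0,0,0,0,0,0],[-1,0,0,0,0,0,0],[-1,0,0,0,0,0,0]]]' 50
```

```text
clock: 13.32
position: [0.4491, 0.2969, 0.2289]
tool_rot: [3.141, -0.0, 1.569]
force: [-1.2, -2.5, 8.8]
grip_width: 0.0429
finger_force: 49.6
```

```bash
python3 -m creep '[[[-1,0,0,-0.5,0,0,0],[-1,0,0,-1.5,0,0,0],[-1,0,0,-3,0,0,0],[-1,0,0,-3,0,0,0],[-1,0,0,-2,0,0,0],[-1,-1,0,-1,0,0,0],[-1,-3,0,0,0,0,0],[-1,-4.5,0.15,0,0,0,0],[-1,-5,0.15,0,0,0,0],[-1,-5,0.15,0,0,0,0],[-1,-5,0.15,0,0,0,0],[-1,-5,0.15,0,0,0,0]]]' && python3 -m creep '[[[-1,-5,0.15,0,0,0,0],[-1,-5,0.15,0,0,0,0],[-1,-5,0.15,0,0,0,0],[-1,-5,0.15,0,0,0,0],[-1,-5,0.15,0,0,0,0],[-1,-4,0,0,0,0,0],[-1,-2,0,0,0,0,0],[-1,-0.6,0,0,0,0,0],[-1,0,0,0,0,0,0]]]'
```

```text
clock: 14.82
position: [0.4553, 0.0095, 0.3383]
tool_rot: [-3.141, 0.0, 1.568]
force: [1.5, -0.3, -2.4]
grip_width: 0.0427
finger_force: 51.1
clock: 15.95
position: [0.4628, -0.3034, 0.3382]
tool_rot: [-3.141, -0.001, 1.57]
force: [0.1, 0.7, -1.5]
grip_width: 0.0429
finger_force: 51.1
```

```bash
python3 -m creep '[[[-1,-0.1,0.1,1.5,0,0,0],[-1,0,0,3,0,0,0],[-1,0,0,3,0,0,0],[-1,0,0,2,0,0,0],[-1,0,0,1,0,0,0],[-1,0,0,0.5,0,0,0],[-1,0,0,0.3,0,0,0],[-1,0,0,0.2,0,0,0],[-1,0,0,0,0,0,0],[-1,0,0,0,0,0,0]]]'
```

```text
clock: 17.2
position: [0.4638, -0.3053, 0.2235]
tool_rot: [3.141, 0.0, 1.569]
force: [0.1, -0.8, -2.6]
grip_width: 0.0428
finger_force: 51.2
```

```bash
python3 -m creep '[[[-1,0,0,0.1,0,0,0],[-1,0,0,0,0,0,0]]]' && python3 -m creep '[[[-0.2,0,0,0,0,0,0],[0.2,0,0,0,0,0,0],[1,0,0,0,0,0,0],[1,0,0,0,0,0,0],[1,0,0,-1,0,0,0],[1,0,0,-3,0,0,0],[1,0,0,-4,0,0,0],[1,0,0,-4,0,0,0],[1,3,0.3,0,0,0,0],[1,5,0.4,0,0,0,0],[1,5,0.4,0,0,0,0],[1,5,0.4,0,0,0,0]]]' && python3 -m creep '[[[1,5,0.4,0,0,0,0],[1,5,0.4,0,0,0,0],[1,5,0.4,0,0,0,0],[1,5,0.4,0,0,0,0],[1,5,0.4,0,0,0,0],[1,5,0.4,0,0,0,0],[1,5,0.4,0,0,0,0],[1,5,0.4,0,0,0,0],[1,4,0,0,0,0,0],[1,2,0,0,0,0,0],[1,1,0,0,0,0,0],[1,0,0,0,0,0,0]]]'
```

```text
clock: 17.45
position: [0.4639, -0.3054, 0.2229]
tool_rot: [3.141, 0.001, 1.569]
force: [-4.4, 1.7, 12.2]
grip_width: 0.043
finger_force: 52.7
clock: 18.95
position: [0.479, -0.1238, 0.343]
tool_rot: [3.141, 0.0, 1.569]
force: [0.9, 0.3, -0.4]
grip_width: 0.0856
finger_force: 0.0
clock: 20.45
position: [0.5123, 0.3441, 0.3423]
tool_rot: [3.141, 0.0, 1.568]
force: [0.2, -0.5, -0.9]
grip_width: 0.0851
finger_force: 0.0
```

```bash
python3 -m creep '[[[1,0.1,-0.2,3,0,0,0],[1,0,0,3,0,0,0],[1,0,0,2.5,0,0,0],[1,0,0,2,0,0,0],[1,0,0,0.9,0,0,0],[1,0,0,0,0,0,0],[-1,0,0,0,0,0,0],[-1,0,0,0,0,0,0],[-1,0,0,0,0,0,0],[-1,0,0,0,0,0,0],[-1,0,0,0,0,0,0],[-1,0,0,0,0,0,0]]]' 50
```

```text
clock: 21.95
position: [0.5104, 0.3458, 0.2289]
tool_rot: [3.141, -0.001, 1.569]
force: [0.1, -0.8, 6.0]
grip_width: 0.0427
finger_force: 49.6
```

```bash
python3 -m creep '[[[-1,0,0,-0.5,0,0,0],[-1,0,0,-1.5,0,0,0],[-1,0,0,-3,0,0,0],[-1,0,0,-3,0,0,0],[-1,0,0,-2,0,0,0],[-1,-1,0,-1,0,0,0],[-1,-3,-0.6,0,0,0,0],[-1,-4.5,-0.6,0,0,0,0],[-1,-5,-0.6,0,0,0,0],[-1,-5,-0.6,0,0,0,0],[-1,-5,-0.6,0,0,0,0],[-1,-5,-0.6,0,0,0,0]]]' && python3 -m creep '[[[-1,-5,-0.6,0,0,0,0],[-1,-5,-0.6,0,0,0,0],[-1,-5,-0.6,0,0,0,0],[-1,-5,-0.6,0,0,0,0],[-1,-4.5,-0.6,0,0,0,0],[-1,-2.5,0,0,0,0,0],[-1,-1,0,0,0,0,0],[-1,-0.3,0,0,0,0,0],[-1,0,0,0,0,0,0]]]' && python3 -m creep '[[[-1,0,0,1.5,0,0,0],[-1,0,0,3,0,0,0],[-1,0,0,3,0,0,0],[-1,0,0,2,0,0,0],[-1,0,0,1,0,0,0],[-1,0,0,0.5,0,0,0],[-1,0,0,0.3,0,0,0],[-1,0,0,0,0,0,0],[-1,0,0,0,0,0,0]]]'
```

```text
clock: 23.45
position: [0.4727, 0.0585, 0.3379]
tool_rot: [-3.141, 0.0, 1.568]
force: [1.7, 0.3, -1.1]
grip_width: 0.043
finger_force: 50.9
clock: 24.58
position: [0.443, -0.2214, 0.3381]
tool_rot: [-3.141, -0.0, 1.57]
force: [1.3, 0.1, -1.1]
grip_width: 0.043
finger_force: 50.9
clock: 25.7
position: [0.443, -0.2223, 0.2256]
tool_rot: [3.141, 0.0, 1.569]
force: [0.0, 0.6, -1.7]
grip_width: 0.0431
finger_force: 50.9
```

Lower until contact, release, rise, and go above the plate so the board is clear for a look.

```bash
python3 -m creep '[[[-1,0,0,0.15,0,0,0],[-1,0,0,0.1,0,0,0],[-1,0,0,0,0,0,0]]]' && python3 -m creep '[[[-0.2,0,0,0,0,0,0],[0.2,0,0,0,0,0,0],[1,0,0,0,0,0,0],[1,0,0,0,0,0,0],[1,0,0,-1,0,0,0],[1,0,0,-3,0,0,0],[1,0,0,-4,0,0,0],[1,0,0,-4,0,0,0],[1,2,0.4,0,0,0,-0.16],[1,3,0.4,0,0,0,-0.16]]]'
python3 - <<'E'
from h import *
t=vision.grab_frame("top");s=vision.grab_frame("side")
np.savez("top2.npz",**t);np.savez("side2.npz",**s)
cv2.imwrite("pics/top2.png",t["image"]);cv2.imwrite("pics/side2.png",cv2.resize(s["image"][140:400,200:500],None,fx=2.6,fy=2.3))
E
```

```text
clock: 26.08
position: [0.443, -0.2223, 0.2229]
tool_rot: [3.141, 0.0, 1.569]
force: [-0.9, -0.2, 4.5]
grip_width: 0.0431
finger_force: 51.2
clock: 27.32
position: [0.4462, -0.1718, 0.3438]
tool_rot: [3.141, 0.001, 1.893]
force: [-0.8, -1.1, 0.1]
grip_width: 0.0852
finger_force: 0.0
```

View pics/top2.png

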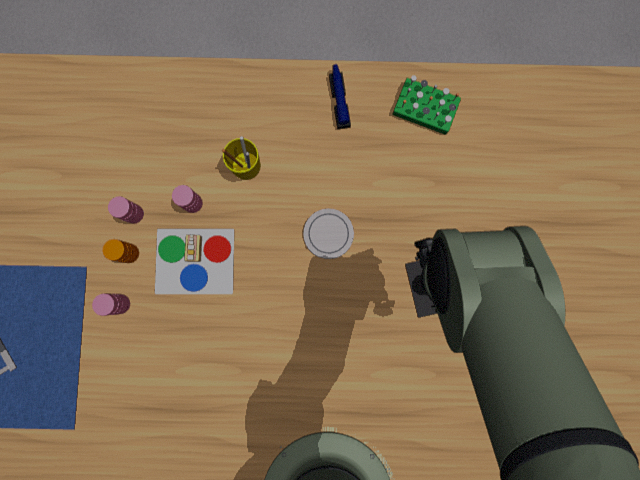

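View pics/side2.png

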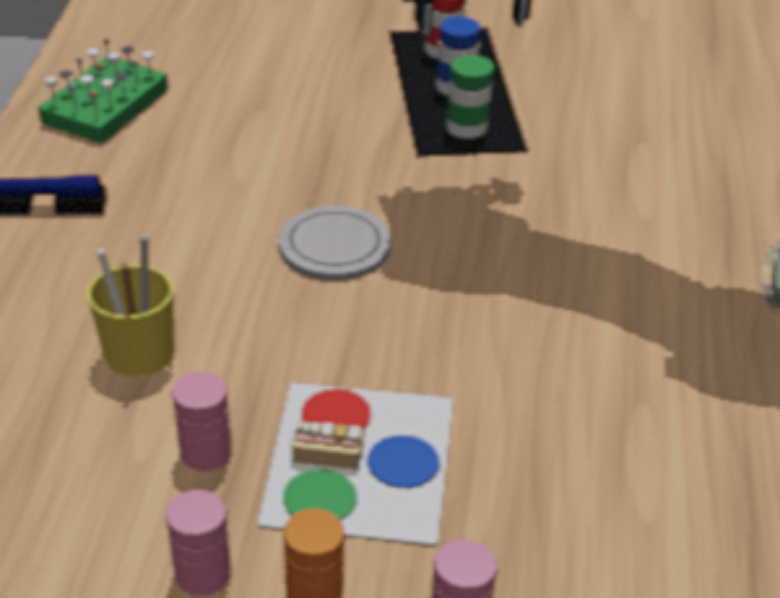

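All three jars stand upright on the mat. In the top view the coasters are clear: green (172,249), red (217,249), blue (193,278), with the model at (192,248) and the plate at (328,234). Next I measure the coasters, the model and the plate in both views.

Run:
```python
from h import *
np.set_printoptions(precision=4,suppress=True)
t=dict(np.load("top2.npz"));s=dict(np.load("side2.npz"))
def ell(f,m):
    n,l,st,ce=cv2.connectedComponentsWithStats(m.astype(np.uint8)); i=1+np.argmax(st[1:,4])
    h=cv2.convexHull(np.argwhere(l==i)[:,::-1].astype(np.int32)); e=cv2.fitEllipse(h)
    return e[0],np.median(cloud(f)[l==i][:,2]),e[1]
for c in HUE:
    a=ell(t,mask(t["image"],c,(150,225,240,300)));b=ell(s,mask(s["image"],c,(298,295,378,362)))
    print(c,a,b[0],"zdepth",a[1],b[1],onplane(t,*a[0],.009)[:2],onplane(s,*b[0],.009)[:2],"tri",*tri(t,a[0],s,b[0]))
for n,f,r in(("t",t,(295,200,362,268)),("s",s,(300,225,357,265))):
    h,S,V=cv2.split(cv2.cvtColor(f["image"],cv2.COLOR_BGR2HSV)); g=ell(f,(S<45)&(V>75)&box(S.shape,*r)); print("plate",n,g,onplane(f,*g[0],.012)[:2])
# model: depth points standing above the board
for n,f,r in(("t",t,(175,225,212,275)),("s",s,(305,310,350,335))):
    P=cloud(f);m=box(P.shape[:2],*r)
    for lo,hi in((.024,.034),(.036,.05)):
        k=m&(P[...,2]>lo)&(P[...,2]<hi); w=P[k][:,:2].astype(np.float32)
        print(n,lo,k.sum(),np.median(P[k][:,2]),cv2.minAreaRect(w),"mean",w.mean(0))
```

```text
red ((216.87889099121094, 248.68759155273438), np.float64(0.009691413531760062), (26.44037628173828, 27.16403579711914)) (329.1278381347656, 318.6824951171875) zdepth 0.009691413531760062 0.010046905705941578 [0.5138 0.2476] [0.5123 0.2459] tri [0.5129 0.2472 0.0107] 0.001506825584892946
green ((171.4864044189453, 248.6720428466797), np.float64(0.009648278101678898), (26.132749557495117, 27.242847442626953)) (322.54425048828125, 355.69537353515625) zdepth 0.009648278101678898 0.010101611466720839 [0.5118 0.3457] [0.5109 0.3458] tri [0.5113 0.3457 0.0089] 0.0009446414558690026
blue ((193.3545684814453, 277.2968444824219), np.float64(0.009726098613101142), (26.64349937438965, 27.512203216552734)) (354.7406311035156, 340.2259826660156) zdepth 0.009726098613101142 0.009885603880151084 [0.451  0.2954] [0.4497 0.2956] tri [0.4504 0.2954 0.0087] 0.0013612946235059416
plate t ((328.1062927246094, 233.31625366210938), np.float64(0.01323570965154075), (49.936737060546875, 50.29191207885742)) [0.552  0.0074]
plate s ((328.2435302734375, 244.54449462890625), np.float64(0.013184153646019103), (31.2972412109375, 43.7286491394043)) [0.5506 0.0106]
t 0.024 144 0.03180067738785586 ((0.5142509937286377, 0.2960701286792755), (0.030682429671287537, 0.05591174587607384), 89.93529510498047) mean [0.5124 0.2927]
t 0.036 185 0.04362837037634759 ((0.5137340426445007, 0.2972913682460785), (0.025612521916627884, 0.05232049897313118), 86.31478118896484) mean [0.5128 0.2952]
s 0.024 66 0.032279891128699445 ((0.5116268396377563, 0.29679369926452637), (0.03132021799683571, 0.056243691593408585), 88.97915649414062) mean [0.5182 0.3028]
s 0.036 188 0.04342919006679702 ((0.5109959840774536, 0.29772600531578064), (0.020641442388296127, 0.05185294896364212), 84.96868896484375) mean [0.5099 0.2989]
```

```bash
python3 -m creep '[[[1,0,0,0,0,0,-0.158],[1,0,0,0,0,0,-0.158],[1,0,0,0,0,0,-0.158],[1,0,0,0,0,0,-0.158],[1,0,0,0,0,0,-0.158],[1,0,0,0,0,0,-0.158],[1,0,0,0,0,0,-0.158],[1,0,0,0,0,0,-0.158],[1,-0.7,4.5,0,0,0,0],[1,-0.7,4.5,0,0,0,0],[1,-0.7,4.5,0,0,0,0]]]' && python3 -m creep '[[[1,-0.7,4.5,0,0,0,0],[1,-0.7,4.5,0,0,0,0],[1,-0.7,4.5,0,0,0,0],[1,-0.7,4.5,0,0,0,0],[1,-0.7,4.5,0,0,0,0],[1,-0.7,4.5,0,0,0,0],[1,-0.7,4.5,0,0,0,0],[1,-0.4,1.7,0,0,0,0],[1,0,0,0,0,0,0]]]'; python3 -c "
from workcell import bot; print(bot.observe()['qpos'])"
```

```text
clock: 28.8
position: [0.4658, -0.036, 0.3432]
tool_rot: [-3.141, 0.0, -3.133]
force: [0.7, -0.9, 0.0]
grip_width: 0.0855
finger_force: 0.0
clock: 29.92
position: [0.515, 0.2962, 0.3428]
tool_rot: [-3.142, -0.0, -3.13]
force: [-0.4, -0.8, -0.5]
grip_width: 0.0855
finger_force: 0.0
[-0.06969156  0.66844537 -0.82710487  1.71350082  0.56629958  1.01595467
  0.48282956]
```

```bash
python3 -m creep '[[[1,0.25,0,3,0,0,0],[1,0,0,4,0,0,0],[1,0,0,3.5,0,0,0],[1,0,0,2.5,0,0,0],[1,0,0,1.5,0,0,0],[1,0,0,1,0,0,0],[1,0,0,0.8,0,0,0],[1,0,0,0,0,0,0]]]' && python3 -m creep '[[[-1,0,0,0,0,0,0],[-1,0,0,0,0,0,0],[-1,0,0,0,0,0,0],[-1,0,0,0,0,0,0],[-1,0,0,0,0,0,0],[-1,0,0,0,0,0,0],[-1,0,0,0,0,0,0]]]' 35
```

```text
clock: 30.92
position: [0.5125, 0.2957, 0.1797]
tool_rot: [-3.141, -0.0, -3.131]
force: [0.2, -0.0, 0.8]
grip_width: 0.0857
finger_force: 0.0
clock: 31.8
position: [0.5131, 0.297, 0.1819]
tool_rot: [3.139, 0.003, -3.13]
force: [-2.6, 0.1, 28.6]
grip_width: 0.0294
finger_force: 49.4
```

```bash
python3 -m creep '[[[-1,0,0,-0.2,0,0,0],[-1,0,0,-0.3,0,0,0],[-1,0,0,-1.5,0,0,0],[-1,0,0,-3,0,0,0],[-1,0,0,-3,0,0,0],[-1,0,0,-2,0,0,0],[-1,0,0,0,0,0,0]]]'
python3 - <<'E'
from h import *
s=vision.grab_frame("side"); P=cloud(s)
cv2.imwrite("pics/side3.png",cv2.resize(s["image"][220:380,250:430],None,fx=4,fy=3.7))
E
```

```text
clock: 32.67
position: [0.5128, 0.2959, 0.2812]
tool_rot: [3.141, 0.002, -3.131]
force: [0.1, -0.3, -1.6]
grip_width: 0.0295
finger_force: 34.8
```

View pics/side3.png

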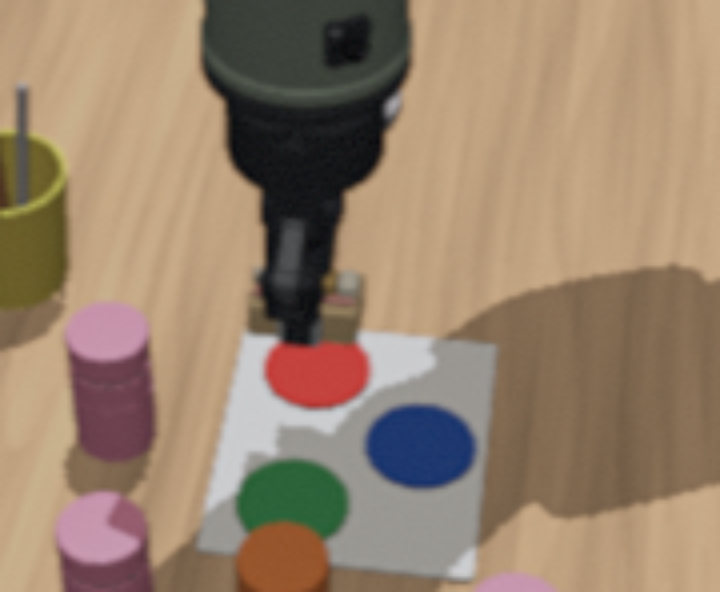

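The model is held level at about (305,300) in the crop, clear of the board. Now to the plate.

```bash
python3 -m creep '[[[-1,-0.3,-1,0,0,0,0],[-1,-0.4,-3,0,0,0,0],[-1,-0.4,-4,0,0,0,0],[-1,-0.4,-4.5,0,0,0,0],[-1,-0.4,-4.5,0,0,0,0],[-1,-0.4,-4.5,0,0,0,0],[-1,-0.4,-4,0,0,0,0],[-1,-0.4,-2.3,0,0,0,0],[-1,-0.4,-1,0,0,0,0],[-1,0,0,0,0,0,0],[-1,0,0,0,0,0,0]]]'
```

```text
clock: 34.1
position: [0.5505, 0.0093, 0.2796]
tool_rot: [3.141, -0.0, -3.129]
force: [0.2, -0.0, -1.4]
grip_width: 0.0297
finger_force: 34.8
```

```bash
python3 -m creep '[[[-1,-0.1,-0.15,2,0,0,0],[-1,0,0,3,0,0,0],[-1,0,0,2,0,0,0],[-1,0,0,1,0,0,0],[-1,0,0,0.6,0,0,0],[-1,0,0,0.3,0,0,0],[-1,0,0,0,0,0,0]]]'
```

```text
clock: 34.98
position: [0.5519, 0.0067, 0.191]
tool_rot: [-3.142, 0.001, -3.131]
force: [0.8, 0.7, -0.4]
grip_width: 0.0293
finger_force: 34.8
```

```bash
python3 -m creep '[[[-1,0,0,0.1,0,0,0],[-1,0,0,0,0,0,0]]]'
```

```text
clock: 35.22
position: [0.5518, 0.0066, 0.1899]
tool_rot: [-3.142, 0.0, -3.131]
force: [-0.3, -0.5, -0.9]
grip_width: 0.0295
finger_force: 34.8
```

```bash
python3 -m creep '[[[-1,0,0.1,0.1,0,0,0],[-1,0,0,0,0,0,0]]]' && python3 -m creep '[[[-1,0,0,0.1,0,0,0],[-1,0,0,0,0,0,0]]]'
```

```text
clock: 35.48
position: [0.5517, 0.0078, 0.1887]
tool_rot: [3.142, 0.0, -3.13]
force: [0.1, -0.2, -1.0]
grip_width: 0.0295
finger_force: 34.8
clock: 35.72
position: [0.5517, 0.0078, 0.1879]
tool_rot: [-3.141, 0.0, -3.13]
force: [-1.8, -0.2, 5.3]
grip_width: 0.0293
finger_force: 35.4
```

```bash
python3 -m creep '[[[-0.3,0,0,0,0,0,0],[0,0,0,0,0,0,0],[0.5,0,0,0,0,0,0],[1,0,0,0,0,0,0],[1,0,0,-1,0,0,0],[1,0,0,-2,0,0,0],[1,0,0,-4,0,0,0],[1,0,0,-4,0,0,0],[1,0,0,-4,0,0,0],[1,0,0,-0.5,0,0,0.175],[1,0,0,0,0,0,0.175],[1,0,0,0,0,0,0.175]]]' && python3 -m creep '[[[1,0,0,0,0,0,0.175],[1,0,0,0,0,0,0.175],[1,0,0,0,0,0,0.175],[1,0,0,0,0,0,0.175],[1,0,0,0,0,0,0.175],[1,0,0,0,0,0,0.182],[1,-5,-1,0,0,0,0],[1,-5,-1,0,0,0,0],[1,-4,-1,0,0,0,0]]]'
python3 - <<'E'
from h import *
np.set_printoptions(precision=4,suppress=True)
t=vision.grab_frame("top");s=vision.grab_frame("side"); np.savez("top4.npz",**t);np.savez("side4.npz",**s)
a=t["image"][190:280,280:580];b=s["image"][120:290,270:450]
cv2.imwrite("pics/p4.png",np.vstack([cv2.resize(a,(780,234)),cv2.resize(b,(378,357)).copy() if 0 else cv2.copyMakeBorder(cv2.resize(b,(378,357)),0,0,0,402,0)]))
for n,f,r in(("t",t,(295,205,362,262)),("s",s,(300,215,357,262))):
    P=cloud(f);m=box(P.shape[:2],*r)
    for lo,hi in((.030,.040),(.042,.056)):
        k=m&(P[...,2]>lo)&(P[...,2]<hi); w=P[k][:,:2].astype(np.float32)
        print(n,lo,k.sum(),np.median(P[k][:,2]),cv2.minAreaRect(w))
for c in HUE:
  for n,f,r in(("t",t,(395,220,600,330)),("s",s,(320,80,430,215))):
    try: e,z,ax=lid(f,c,r,.095);print(c,n,e,z,ax,onplane(f,*e,.095))
    except Exception as x: print(c,n,"none")
E
```

```text
clock: 37.22
position: [0.5515, 0.0078, 0.3443]
tool_rot: [3.141, 0.001, 2.622]
force: [0.5, -0.2, 0.6]
grip_width: 0.0853
finger_force: 0.0
clock: 38.35
position: [0.5211, -0.1338, 0.3441]
tool_rot: [3.14, -0.0, 1.571]
force: [0.4, 0.0, -0.5]
grip_width: 0.0854
finger_force: 0.0
t 0.03 130 0.0382487442090621 ((0.5517566204071045, 0.008049605414271355), (0.05624706298112869, 0.029637722298502922), 0.7229989171028137)
t 0.042 186 0.04993117043389339 ((0.5518602728843689, 0.007889780215919018), (0.02729392610490322, 0.0532001256942749), 87.85023498535156)
s 0.03 104 0.03661767587785214 ((0.5445913076400757, 0.016304228454828262), (0.06074945628643036, 0.03239411115646362), 25.564579010009766)
s 0.042 125 0.0489070210978968 ((0.5485912561416626, 0.012110389769077301), (0.04953961819410324, 0.022627107799053192), 9.996308326721191)
red t (533.6654663085938, 262.41436767578125) 0.09581185942475456 (3.6680469512939453, 19.84760284423828) [ 0.4916 -0.4025  0.095 ]
red s (373.5454406738281, 133.4545440673828) 0.09631225450690128 (4.114075660705566, 6.102160453796387) [ 0.4792 -0.3979  0.095 ]
green t none
green s (381.36822509765625, 168.8763427734375) 0.09524607894234416 (10.278619766235352, 15.613161087036133) [ 0.4415 -0.2207  0.095 ]
blue t none
blue s (378.0841979980469, 151.7394256591797) 0.09596369645042413 (9.349090576171875, 11.042920112609863) [ 0.4575 -0.3028  0.095 ]
```

View pics/p4.png

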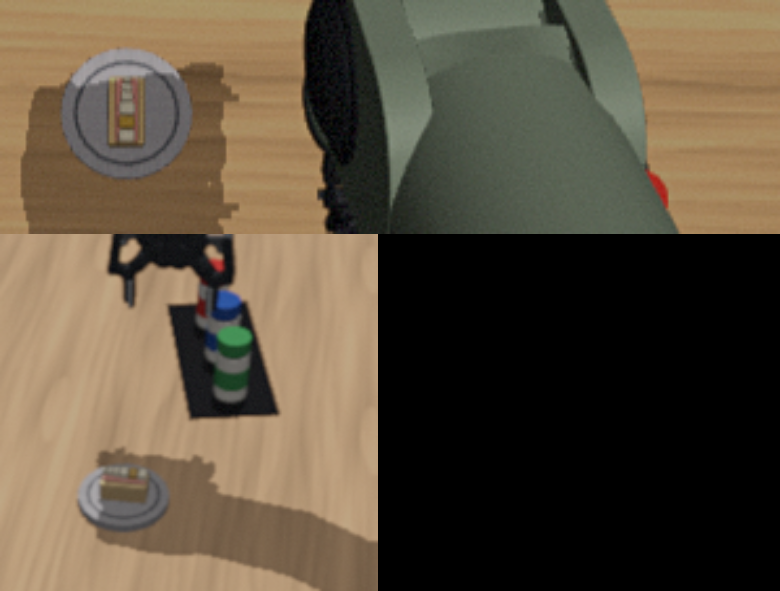

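The top view shows the model upright and centred on the plate, at about (127,112) in the crop. It measures (0.5518, 0.0080) against the plate's (0.552, 0.0074) in the same view. The jars still stand on the mat, so I'll take the green one back first.

```bash
python3 -m creep '[[[1,-3,-2.6,0,0,0,0],[1,-3,-2.6,0,0,0,0],[1,-2.3,-2,0,0,0,0],[1,-0.5,-0.6,0,0,0,0],[1,0,0,0,0,0,0],[1,0,0,0,0,0,0]]]' && python3 -m creep '[[[1,0,0,3,0,0,0],[1,0,0,3,0,0,0],[1,0,0,3,0,0,0],[1,0,0,2,0,0,0],[1,0,0,1.1,0,0,0],[1,0,0,0,0,0,0],[-1,0,0,0,0,0,0],[-1,0,0,0,0,0,0],[-1,0,0,0,0,0,0],[-1,0,0,0,0,0,0],[-1,0,0,0,0,0,0],[-1,0,0,0,0,0,0]]]' 50
```

```text
clock: 39.2
position: [0.4444, -0.2193, 0.3431]
tool_rot: [3.141, -0.0, 1.572]
force: [0.1, 0.4, -0.6]
grip_width: 0.0854
finger_force: 0.0
clock: 40.7
position: [0.4438, -0.2204, 0.2225]
tool_rot: [3.141, 0.001, 1.571]
force: [-2.1, 1.7, 11.6]
grip_width: 0.0428
finger_force: 49.2
```

```bash
python3 -m creep '[[[-1,0,0,-0.5,0,0,0],[-1,0,0,-1.5,0,0,0],[-1,0,0,-3,0,0,0],[-1,0,0,-3,0,0,0],[-1,0,0,-2.5,0,0,0],[-1,1,0,-1,0,0,0],[-1,3,0.6,0,0,0,0],[-1,4.5,0.6,0,0,0,0],[-1,5,0.6,0,0,0,0],[-1,5,0.6,0,0,0,0],[-1,5,0.6,0,0,0,0],[-1,5,0.6,0,0,0,0]]]' && python3 -m creep '[[[-1,5,0.6,0,0,0,0],[-1,5,0.6,0,0,0,0],[-1,5,0.6,0,0,0,0],[-1,5,0.6,0,0,0,0],[-1,4.5,0.6,0,0,0,0],[-1,2.5,0,0,0,0,0],[-1,1,0,0,0,0,0],[-1,0.3,0,0,0,0,0],[-1,0,0,0,0,0,0],[-1,0,0,0,0,0,0]]]'
```

```text
clock: 42.2
position: [0.4792, 0.0669, 0.3366]
tool_rot: [-3.141, 0.0, 1.571]
force: [0.2, -0.3, -2.4]
grip_width: 0.043
finger_force: 51.1
clock: 43.45
position: [0.51, 0.3468, 0.3368]
tool_rot: [3.142, 0.0, 1.57]
force: [-0.0, 0.6, -1.3]
grip_width: 0.0434
finger_force: 51.1
```

```bash
python3 -m creep '[[[-1,0.1,0.1,1.5,0,0,0],[-1,0,0,3,0,0,0],[-1,0,0,3,0,0,0],[-1,0,0,1.8,0,0,0],[-1,0,0,0.8,0,0,0],[-1,0,0,0.4,0,0,0],[-1,0,0,0.1,0,0,0],[-1,0,0,0,0,0,0]]]' && python3 -m creep '[[[-1,0,0,0.1,0,0,0],[-1,0,0,0,0,0,0]]]'  && python3 -m creep '[[[-1,0,0,0.1,0,0,0],[-1,0,0,0,0,0,0]]]'
```

```text
clock: 44.45
position: [0.5109, 0.3488, 0.2313]
tool_rot: [3.141, -0.0, 1.571]
force: [-0.6, 0.5, -1.8]
grip_width: 0.0431
finger_force: 51.1
clock: 44.7
position: [0.5108, 0.3487, 0.2299]
tool_rot: [3.141, -0.0, 1.571]
force: [-0.0, -0.0, -1.8]
grip_width: 0.043
finger_force: 51.1
clock: 44.95
position: [0.5107, 0.3487, 0.2286]
tool_rot: [-3.142, 0.0, 1.571]
force: [0.0, -0.2, -1.6]
grip_width: 0.0431
finger_force: 51.1
```

```bash
python3 -m creep '[[[-1,-0.1,0,0,0,0,0],[-1,0,0,0.1,0,0,0],[-1,0,0,0,0,0,0]]]'
```

```text
clock: 45.32
position: [0.5107, 0.3477, 0.2285]
tool_rot: [3.141, 0.0, 1.571]
force: [-5.2, -2.8, 14.3]
grip_width: 0.043
finger_force: 52.5
```

```bash
python3 -m creep '[[[-0.2,0,0,0,0,0,0],[0.2,0,0,0,0,0,0],[1,0,0,0,0,0,0],[1,0,0,0,0,0,0],[1,0,0,-1,0,0,0],[1,0,0,-3,0,0,0],[1,0,0,-4,0,0,0],[1,0,0,-4,0,0,0],[1,-3,-0.3,0,0,0,0],[1,-5,-0.4,0,0,0,0],[1,-5,-0.4,0,0,0,0],[1,-5,-0.4,0,0,0,0]]]' && python3 -m creep '[[[1,-5,-0.4,0,0,0,0],[1,-5,-0.4,0,0,0,0],[1,-5,-0.4,0,0,0,0],[1,-5,-0.4,0,0,0,0],[1,-5,-0.4,0,0,0,0],[1,-5,-0.4,0,0,0,0],[1,-5,-0.4,0,0,0,0],[1,-5,-0.4,0,0,0,0],[1,-5,0,0,0,0,0],[1,-2,0,0,0,0,0],[1,-0.3,0,0,0,0,0],[1,0,0,0,0,0,0]]]'
python3 - <<'E'
from h import *
np.set_printoptions(precision=4,suppress=True)
t=vision.grab_frame("top");s=vision.grab_frame("side")
for n,f,r in(("t",t,(145,220,245,300)),("s",s,(295,275,380,375))):
    e,z,ax=lid(f,"green",r);print(n,e,z,ax,onplane(f,*e,.101))
for n,r in(("blue",(320,80,430,215)),("red",(320,80,430,215))):
    try: e,z,ax=lid(s,n,r,.095);print(n,e,z,ax,onplane(s,*e,.095))
    except Exception as x: print(n,"none")
E
```

```text
clock: 46.82
position: [0.4954, 0.1662, 0.3484]
tool_rot: [3.141, -0.0, 1.571]
force: [1.4, 0.1, -0.1]
grip_width: 0.0849
finger_force: 0.0
clock: 48.32
position: [0.464, -0.3042, 0.3479]
tool_rot: [3.141, -0.0, 1.572]
force: [0.7, 0.1, -0.1]
grip_width: 0.085
finger_force: 0.0
t (159.47105407714844, 244.9001007080078) 0.10145734373596449 (20.63920021057129, 21.946741104125977) [0.5106 0.3439 0.101 ]
s (323.1981201171875, 328.3248291015625) 0.10177047368532643 (17.496145248413086, 19.8461971282959) [0.5089 0.3476 0.101 ]
blue (376.7817687988281, 151.93174743652344) 0.09523998657341581 (10.139427185058594, 14.386279106140137) [ 0.4611 -0.3013  0.095 ]
red (371.64990234375, 135.93104553222656) 0.09570045372381197 (9.508428573608398, 14.14037799835205) [ 0.4834 -0.3834  0.095 ]
```

```bash
python3 -m creep '[[[1,-0.1,0,3,0,0,0],[1,0,0,3,0,0,0],[1,0,0,3,0,0,0],[1,0,0,2,0,0,0],[1,0,0,1.5,0,0,0],[1,0,0,0,0,0,0],[-1,0,0,0,0,0,0],[-1,0,0,0,0,0,0],[-1,0,0,0,0,0,0],[-1,0,0,0,0,0,0],[-1,0,0,0,0,0,0],[-1,0,0,0,0,0,0]]]'
```

```text
clock: 49.92
position: [0.4638, -0.3064, 0.2235]
tool_rot: [3.141, 0.001, 1.571]
force: [-1.6, 1.1, 8.8]
grip_width: 0.0432
finger_force: 49.7
```

```bash
python3 -m creep '[[[-1,0,0,-0.5,0,0,0],[-1,0,0,-1.5,0,0,0],[-1,0,0,-3,0,0,0],[-1,0,0,-3,0,0,0],[-1,0,0,-2.5,0,0,0],[-1,1,0,-1,0,0,0],[-1,3,0,0,0,0,0],[-1,4.5,-0.1,0,0,0,0],[-1,5,-0.15,0,0,0,0],[-1,5,-0.15,0,0,0,0],[-1,5,-0.15,0,0,0,0],[-1,5,-0.15,0,0,0,0]]]' && python3 -m creep '[[[-1,5,-0.15,0,0,0,0],[-1,5,-0.15,0,0,0,0],[-1,5,-0.15,0,0,0,0],[-1,5,-0.15,0,0,0,0],[-1,5,-0.15,0,0,0,0],[-1,4,0,0,0,0,0],[-1,2,0,0,0,0,0],[-1,0.7,0,0,0,0,0],[-1,0,0,0,0,0,0],[-1,0,0,0,0,0,0]]]'
```

```text
clock: 51.42
position: [0.456, -0.0192, 0.3377]
tool_rot: [-3.141, -0.0, 1.571]
force: [1.4, 0.1, -2.4]
grip_width: 0.0433
finger_force: 51.1
clock: 52.68
position: [0.4495, 0.2945, 0.3377]
tool_rot: [-3.142, 0.001, 1.569]
force: [0.1, -0.2, -2.2]
grip_width: 0.0427
finger_force: 51.2
```

```bash
python3 -m creep '[[[-1,0,0,1.5,0,0,0],[-1,0,0,3,0,0,0],[-1,0,0,3,0,0,0],[-1,0,0,1.8,0,0,0],[-1,0,0,0.8,0,0,0],[-1,0,0,0.4,0,0,0],[-1,0,0,0.1,0,0,0],[-1,0,0,0,0,0,0]]]' && python3 -m creep '[[[-1,0,0,0.1,0,0,0],[-1,0,0,0,0,0,0]]]'
```

```text
clock: 53.68
position: [0.4494, 0.2958, 0.2322]
tool_rot: [3.141, -0.0, 1.571]
force: [0.1, 1.4, -1.4]
grip_width: 0.043
finger_force: 51.2
clock: 53.92
position: [0.4493, 0.2957, 0.2308]
tool_rot: [3.141, -0.0, 1.571]
force: [0.1, 0.3, -1.3]
grip_width: 0.0433
finger_force: 51.2
```

```bash
python3 -m creep '[[[-1,0,0.1,0.1,0,0,0],[-1,0,0,0,0,0,0]]]' && python3 -m creep '[[[-1,0,0,0.08,0,0,0],[-1,0,0,0,0,0,0]]]'
```

```text
clock: 54.18
position: [0.4503, 0.2957, 0.2297]
tool_rot: [3.142, -0.0, 1.571]
force: [0.5, -0.2, -1.5]
grip_width: 0.0433
finger_force: 51.2
clock: 54.42
position: [0.4502, 0.2958, 0.2295]
tool_rot: [3.141, -0.0, 1.571]
force: [-3.9, -3.0, 12.6]
grip_width: 0.0435
finger_force: 52.7
```

```bash
python3 -m creep '[[[-0.2,0,0,0,0,0,0],[0.2,0,0,0,0,0,0],[1,0,0,0,0,0,0],[1,0,0,0,0,0,0],[1,0,0,-1,0,0,0],[1,0,0,-3,0,0,0],[1,0,0,-4,0,0,0],[1,0,0,-4,0,0,0],[1,-3,0.3,0,0,0,0],[1,-5,0.3,0,0,0,0],[1,-5,0.3,0,0,0,0],[1,-5,0.3,0,0,0,0]]]' && python3 -m creep '[[[1,-5,0.3,0,0,0,0],[1,-5,0.3,0,0,0,0],[1,-5,0.3,0,0,0,0],[1,-5,0.3,0,0,0,0],[1,-5,0.3,0,0,0,0],[1,-5,0.3,0,0,0,0],[1,-5,0.3,0,0,0,0],[1,-5,0.1,0,0,0,0],[1,-5,0,0,0,0,0],[1,-3.5,0,0,0,0,0],[1,-1.7,0,0,0,0,0],[1,0,0,0,0,0,0]]]'
```

```text
clock: 55.92
position: [0.462, 0.1142, 0.3496]
tool_rot: [3.141, -0.0, 1.571]
force: [1.1, 0.2, -0.4]
grip_width: 0.0854
finger_force: 0.0
clock: 57.42
position: [0.4841, -0.3864, 0.349]
tool_rot: [3.141, -0.0, 1.57]
force: [-0.1, 0.6, -0.5]
grip_width: 0.0854
finger_force: 0.0
```

```bash
python3 -m creep '[[[1,0,0,3,0,0,0],[1,0,0,3,0,0,0],[1,0,0,3,0,0,0],[1,0,0,2,0,0,0],[1,0,0,1.5,0,0,0],[1,0,0,0,0,0,0],[-1,0,0,0,0,0,0],[-1,0,0,0,0,0,0],[-1,0,0,0,0,0,0],[-1,0,0,0,0,0,0],[-1,0,0,0,0,0,0],[-1,0,0,0,0,0,0]]]'
python3 - <<'E'
from h import *
np.set_printoptions(precision=4,suppress=True)
t=vision.grab_frame("top");s=vision.grab_frame("side")
for c in("green","blue"):
  for n,f,r in(("t",t,(145,220,245,300)),("s",s,(295,275,380,375))):
    e,z,ax=lid(f,c,r);print(c,n,e,z,ax,onplane(f,*e,.101))
E
```

```text
clock: 58.92
position: [0.4844, -0.3865, 0.2247]
tool_rot: [3.141, 0.001, 1.571]
force: [-0.3, 1.1, 6.5]
grip_width: 0.0432
finger_force: 49.7
green t (159.51304626464844, 244.93218994140625) 0.10154017225961975 (20.687223434448242, 21.992952346801758) [0.5106 0.3439 0.101 ]
green s (323.057373046875, 328.15875244140625) 0.1017264479203519 (16.705490112304688, 20.241186141967773) [0.5093 0.3473 0.101 ]
blue t (182.40846252441406, 275.8998718261719) 0.1016559030385854 (20.880224227905273, 21.9382381439209) [0.4501 0.2952 0.101 ]
blue s (356.6644287109375, 312.9053039550781) 0.10193227125288162 (16.942731857299805, 20.044361114501953) [0.4488 0.2981 0.101 ]
```

```bash
python3 -m creep '[[[-1,0,0,-0.5,0,0,0],[-1,0,0,-1.5,0,0,0],[-1,0,0,-3,0,0,0],[-1,0,0,-3,0,0,0],[-1,0,0,-2.5,0,0,0],[-1,1,0,-1,0,0,0],[-1,3,0.2,0,0,0,0],[-1,4.5,0.25,0,0,0,0],[-1,5,0.25,0,0,0,0],[-1,5,0.25,0,0,0,0],[-1,5,0.25,0,0,0,0],[-1,5,0.25,0,0,0,0]]]' && python3 -m creep '[[[-1,5,0.25,0,0,0,0],[-1,5,0.25,0,0,0,0],[-1,5,0.25,0,0,0,0],[-1,5,0.25,0,0,0,0],[-1,5,0.25,0,0,0,0],[-1,5,0.2,0,0,0,0],[-1,3,0,0,0,0,0],[-1,1.5,0,0,0,0,0],[-1,0.5,0,0,0,0,0],[-1,0,0,0,0,0,0],[-1,0,0,0,0,0,0]]]'
```

```text
clock: 60.52
position: [0.4981, -0.0991, 0.3389]
tool_rot: [-3.141, -0.0, 1.571]
force: [1.0, 0.4, -2.0]
grip_width: 0.043
finger_force: 51.2
clock: 61.9
position: [0.5135, 0.2475, 0.3389]
tool_rot: [-3.142, 0.001, 1.569]
force: [-0.7, -1.1, -1.8]
grip_width: 0.0431
finger_force: 51.1
```

```bash
python3 -m creep '[[[-1,0,0,1.5,0,0,0],[-1,0,0,3,0,0,0],[-1,0,0,3,0,0,0],[-1,0,0,1.8,0,0,0],[-1,0,0,0.8,0,0,0],[-1,0,0,0.4,0,0,0],[-1,0,0,0.1,0,0,0],[-1,0,0,0,0,0,0]]]' && python3 -m creep '[[[-1,0,0,0.1,0,0,0],[-1,0,0,0,0,0,0]]]'
```

```text
clock: 62.9
position: [0.5134, 0.2488, 0.2334]
tool_rot: [3.141, -0.0, 1.571]
force: [0.4, 0.9, -1.9]
grip_width: 0.0431
finger_force: 51.1
clock: 63.15
position: [0.5133, 0.2487, 0.2321]
tool_rot: [3.141, -0.0, 1.571]
force: [-0.6, 0.7, -2.3]
grip_width: 0.0431
finger_force: 51.1
```

```bash
python3 -m creep '[[[-1,-0.05,0,0.1,0,0,0],[-1,0,0,0,0,0,0]]]'
```

```text
clock: 63.4
position: [0.5132, 0.2482, 0.2309]
tool_rot: [-3.142, -0.0, 1.571]
force: [0.2, -0.1, -1.7]
grip_width: 0.0428
finger_force: 51.2
```

```bash
python3 -m creep '[[[-1,0,0,0.08,0,0,0],[-1,0,0,0,0,0,0]]]' && python3 -m creep '[[[-0.2,0,0,0,0,0,0],[0.2,0,0,0,0,0,0],[1,0,0,0,0,0,0],[1,0,0,0,0,0,0],[1,0,0,-1,0,0,0],[1,0,0,-3,0,0,0],[1,0,0,-4,0,0,0],[1,0,0,-4,0,0,0],[1,-3,0,-1,0,0,0],[1,-5,0,0,0,0,0],[1,-5,0,0,0,0,0],[1,-5,0,0,0,0,0]]]' && python3 -m creep '[[[1,-5,-0.3,0,0,0,0],[1,-5,-0.3,0,0,0,0],[1,-5,-0.3,0,0,0,0],[1,-5,-0.3,0,0,0,0],[1,-5,-0.3,0,0,0,0],[1,-5,-0.3,0,0,0,0],[1,-5,-0.3,0,0,0,0],[1,-5,-0.3,0,0,0,0],[1,-3,0,0,0,0,0],[1,-1,0,0,0,0,0],[1,0,0,0,0,0,0]]]'
python3 - <<'E'
from h import *
np.set_printoptions(precision=4,suppress=True)
t=vision.grab_frame("top");s=vision.grab_frame("side")
for c in HUE:
  for n,f,r in(("t",t,(145,220,245,300)),("s",s,(295,275,380,375))):
    e,z,ax=lid(f,c,r);print(c,n,e,z,ax,onplane(f,*e,.101))
cv2.imwrite("pics/fin_t.png",t["image"]);cv2.imwrite("pics/fin_s.png",s["image"])
E
```

```text
clock: 63.65
position: [0.5133, 0.2483, 0.2307]
tool_rot: [3.141, -0.0, 1.571]
force: [-3.0, -2.5, 11.0]
grip_width: 0.0429
finger_force: 52.1
clock: 65.15
position: [0.513, 0.0667, 0.3609]
tool_rot: [3.141, 0.0, 1.571]
force: [0.7, 0.8, -0.2]
grip_width: 0.0853
finger_force: 0.0
clock: 66.53
position: [0.4892, -0.3715, 0.3603]
tool_rot: [3.141, -0.0, 1.571]
force: [0.7, -0.2, -0.1]
grip_width: 0.0854
finger_force: 0.0
red t (208.1714630126953, 244.1890411376953) 0.1014167770439176 (20.58004379272461, 21.801118850708008) [0.514  0.2473 0.101 ]
red s (329.1646728515625, 291.753662109375) 0.10180303776539384 (17.28723907470703, 20.138168334960938) [0.512 0.25  0.101]
green t (159.444091796875, 244.88558959960938) 0.10132610426849331 (20.592702865600586, 21.979652404785156) [0.5106 0.344  0.101 ]
green s (323.28802490234375, 328.1961669921875) 0.1019289952688941 (18.641225814819336, 20.11150360107422) [0.5088 0.3473 0.101 ]
blue t (182.51962280273438, 275.8897705078125) 0.10141105481965096 (21.039600372314453, 22.189987182617188) [0.4502 0.295  0.101 ]
blue s (356.5904541015625, 313.11627197265625) 0.10157457160503569 (17.236736297607422, 20.493566513061523) [0.4488 0.2987 0.101 ]
```

View pics/fin_t.png

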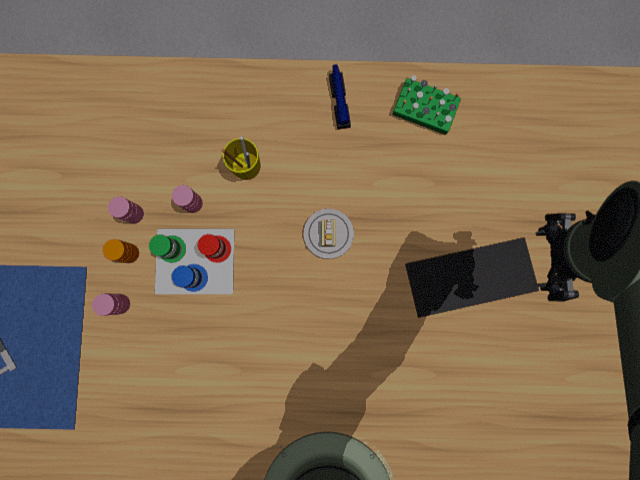

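View pics/fin_s.png

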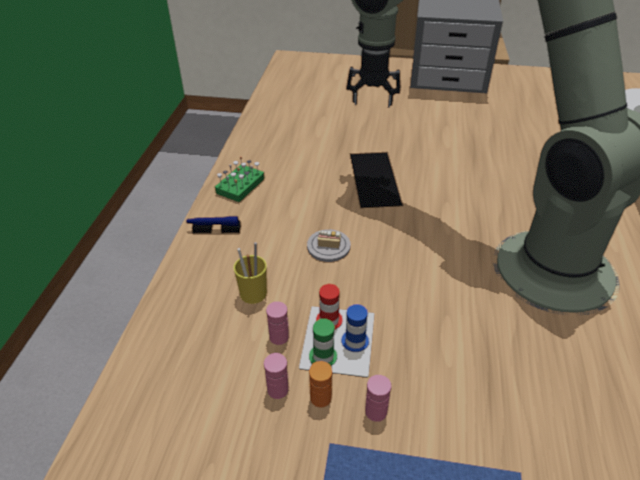

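In the top view the jars stand on their own coasters: red (208,244), green (159,245), blue (182,276). The model is centred on the plate (328,233), and the pot (241,158) and the look-alikes have not moved. The arm is clear, so I'm handing it in.

```bash
python3 -c "
from workcell import bot; print(bot.job_done())"
```

```text
the job is handed in; nothing more can be done
None
```

The job is handed in after about 67 s of robot time: the tooth model stands upright in the middle of the steel plate, all three jars are upright on their own coasters to within about 2 mm, and the final pictures show the tool pot and look-alikes where they were.

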